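# Unstack the foot plates and close the moulds

## Task

A dry cast gnome is standing on a stack of three plaster foot plates. Stand the gnome upright on the middle of the banding wheel, ready for fettling, and close the three open moulds for storage: lay each plate flat and centred over the opening of the mould it belongs to (oblong plate on the oblong block, round plate on the round mould, small square plate on the tall square block), straight with its block. Set everything down rather than dropping it, never let the gnome fall over, and leave the tub and the spray bottle where they stand.

Things in the scene. Friction and masses are not known exactly. Their poses are not given: they have to be found in the camera images.
- gnome: Loose garden gnome of dry grey-brown clay, 90 mm tall, about 70 g, upright on top of the stack. Round foot 32 mm across (z 0 to 8 mm), round body 36 mm across from z = 8 to 54 mm (the place to grip, any direction), head 26 mm across to z = 66 mm, pointed hat to 90 mm. Origin: centre of the underside of the foot; z up. Which way it faces does not matter.
- plate_square: Loose small square plaster foot plate, 46 x 46 x 20 mm (z), about 50 g, directly under the gnome, on the round plate. Origin: centre of its underside; x and y along its sides, z up. All plates look alike in material and are told apart by shape.
- plate_round: Loose round plaster foot plate, 66 mm across, 20 mm thick, about 80 g, between the square plate and the oblong plate. Origin: centre of its underside, z up.
- plate_oblong: Loose oblong plaster foot plate, 110 mm (its x) x 68 mm (its y) x 20 mm (z), about 170 g, the bottom of the stack, lying on the bench. Origin: centre of its underside.
- wheel: Fixed banding wheel (steel foot and stem, flat round aluminium head 170 mm across with turned rings). Origin: centre of the underside of its foot, on the bench; the top of the head is 90 mm above the origin, centred on it. The head turns with slight friction; its turning does not matter.
- mould_oblong: Fixed oblong plaster mould block, 150 mm (its x) x 110 mm (its y), 90 mm tall, strapped with two dark rubber bands; the oblong opening in the middle of its flat top is 80 mm (x) x 36 mm (y), 60 mm deep. Takes the oblong plate, which lies on the flat top over the opening with its long side along the block's long side, either way round. Origin: centre of the underside, on the bench.
- mould_round: Fixed round plaster mould, 120 mm across, 110 mm tall, with two dark bands; the round opening in the middle of its flat top is 46 mm across, 70 mm deep. Takes the round plate, lying on the flat top over the opening. Origin: centre of the underside, on the bench.
- mould_square: Fixed square plaster mould block, 100 x 100 mm, 120 mm tall, with two dark bands; the round opening in the middle of its flat top is 30 mm across, 90 mm deep. Takes the square plate, lying on the flat top over the opening with its sides parallel to the block's sides, any quarter turn. Origin: centre of the underside, on the bench.
- tub: Bystander: white plastic tub 80 mm across and 75 mm tall with set plaster and a wooden tool standing in it (to 137 mm). Loose; leave alone. Origin: centre of the underside.
- sprayer: Bystander: pale spray bottle, 72 mm across, 190 mm tall. Loose; leave alone. Origin: centre of the underside.
There are look-alikes about, which are no part of the job. Leave any pink or purple look-alike of the plate_square alone.

How it is judged (in metres and radians):
At the end, for the whole second after the job is handed in: Gnome upright (0.08 rad) on the wheel, within 15 mm of its centre. Plates flat (0.06 rad) on top of their own moulds (height within 4 mm), centred within 10 mm (square plate 8 mm), straight with the block (oblong 0.15 rad, square 0.2 rad). All released and at rest (horizontal distance between plate_oblong and mould_oblong below 0.01 m and z of plate_oblong in the frame of mould_oblong between 0.086 and 0.094 m and angle between each of plate_oblong, plate_round, plate_square's own z axis and vertical below 0.06 rad and horizontal distance between plate_round and mould_round below 0.01 m and z of plate_round in the frame of mould_round between 0.106 and 0.114 m and horizontal distance between plate_square and mould_square below 0.008 m and z of plate_square in the frame of mould_square between 0.116 and 0.124 m and angle between the x axis of plate_oblong and the x axis of mould_oblong, either way round below 0.15 rad and (angle between the x axis of plate_square and the x axis of mould_square, either way round below 0.2 rad or angle between the x axis of plate_square and the y axis of mould_square, either way round below 0.2 rad) and horizontal distance between gnome and wheel below 0.015 m and z of gnome in the frame of wheel between 0.086 and 0.094 m and angle between gnome's own z axis and vertical below 0.08 rad and linear speed of each of gnome, plate_square, plate_round, plate_oblong below 0.02 m/s and angular speed of each of gnome, plate_square, plate_round, plate_oblong below 0.2 rad/s); the robot touches nothing.
It fails at once if the gnome is tipped over (angle between gnome's own z axis and vertical above 0.6 rad).
It fails at once if the gnome or a plate is dropped instead of set down (it falls free of the gripper faster than 0.6 m/s, a drop of about 20 mm) ((contact force between the fingers and gnome below 0.05 N and linear speed of gnome above 0.6 m/s) or (contact force between the fingers and plate_square below 0.05 N and linear speed of plate_square above 0.6 m/s) or (contact force between the fingers and plate_round below 0.05 N and linear speed of plate_round above 0.6 m/s) or (contact force between the fingers and plate_oblong below 0.05 N and linear speed of plate_oblong above 0.6 m/s)).
It fails at once if the tub or the spray bottle is pushed more than 30 mm or tipped ((distance of tub from where it was at the start of the episode above 0.03 m or angle between tub's own z axis and vertical above 0.35 rad) or (distance of sprayer from where it was at the start of the episode above 0.03 m or angle between sprayer's own z axis and vertical above 0.35 rad)).
It also fails if it takes over 118 s, if anything falls off the work surface, if the arm or the gripper's body presses on something with over 40 N, if the wrist force passes 120 N, or if a joint passes its speed limit or range.

## Robot

A 6-joint arm with a two-finger parallel gripper is mounted at the origin on the work surface. World frame = base frame: x ahead of the robot, y to its left, z up, the work surface at z = 0. Lengths are in m, angles in degrees, forces in N, time in s.
With the tool pointing down it reaches from about 0.25 to 0.725 m from the base axis. Payload 9.7 kg.
Tool frame: the origin (TCP) lies midway between the tips of the shut fingers; the grasp point (between the pads) lies 19 mm behind it; z points along the fingers, y is the line along which they close (so a half turn about z gives the same grasp; the last joint's range is limited). The gripper opens to 85 mm and grips with 20 to 120 N. Pads are 22 mm wide; open, the fingers measure 114 mm over their backs; the gripper's body (76 mm by 85 mm) begins 54 mm behind the grasp point. The pads swing forward as they close: fully open they stand 13 mm farther back than shut.
Start: joints at [-72.021, 4.979, 10.078, 95.1, 0, 90], TCP at [0.17, -0.523, 0.231] pointing down, gripper open.
Joint ranges: [-179.16, 179.16], [-48.56, 103.87], [-65.8, 70.77], [-126.05, 130.52], [-82.76, 87.17], [-180, 180]. Speed limits (degrees/s): [127.2, 127.2, 147.25, 180, 180, 180].

## Interface

Orientations are given as [roll, pitch, yaw] about the fixed x, y, z axes, in that order (R = Rz(yaw) Ry(pitch) Rx(roll)).
In Python, from workcell import bot gives the robot as it stands.
- The arm moves only by the shell command python3 -m crank 'ROWS' [FORCE]. ROWS is JSON, a list of rows, each an object with "gripper": the finger opening in mm, from 0 to 85.4; "travel": the shift along the tool's x, y, z in mm, a list of three; "twist": the turn, a rotation vector about the tool's x, y, z in rad, a list of three. In form: [{"gripper": gripper, "travel": [tx, ty, tz], "twist": [rx, ry, rz]}, ...]. A call has 1 to 12 rows; each row shifts and turns the commanded pose from where the row before left it, along the tool's axes as they then stand; what a row does not reach is not made up. A row lasts 1/8 s, in which the tool goes at most 62.5 mm and 10.7 degrees, less where a joint would pass 70% of its speed; a pose out of reach is approached as far as the arm can. A call is refused whole if a number of a shift passes 62.5 or a number of a turn 0.188, either way. A call with a gripper value outside its range is refused whole. The fingers move at their own pace and stop on an object; FORCE is the grip in N (left out, the last holds). Time passes only in rows, so rows that do not move let the fingers close. It gives the time, the measured TCP pose, the force, the opening and the grip force at its end, in the units of the state.
- bot.get_obs(): the state, without advancing time (a new reading comes with each control period).
- bot.camera(name): name is "side" or "top" or "wrist"; returns the picture (480x640x3 uint8, red, green, blue); there is no depth.
- bot.calibration(name): a dict with "vfov" (degrees; the focal length in pixels is half the picture's height over the tangent of half this angle, whatever the lens; pixels are square), "cx", "cy" (the principal point, pixels), "camera_from_world" (4x4, takes a point from world to camera coordinates). Camera axes: x right, y down, z forward; pixel columns grow to the right and rows downward; lengths in m; the calibration is good to about 2 mm. The wrist camera is an equidistant fisheye: a pixel r from the principal point sees the ray r / f radians off the axis. A picture is of the moment at which its call begins: read the wrist's pose just before it. calibration takes no time and is no camera call; for the wrist camera it gives the pose at the moment of the call.
- bot.job_done(): hands the job in; it is judged then, once.
The state is a dict: "time": time; "q": joint angles; "qd": joint speeds; "joint_efforts": joint torques, N m; "ee_pos": TCP position; "tcp_rot": TCP orientation; "wrist_force": force on the tool from outside, world axes, zero at the start; "torque": the same for the moment, N m; "opening": finger opening in m; "grasp_force": force on a finger pad.
Only numpy, scipy, OpenCV 4.12 (cv2) and the standard library are available. Lean on these libraries where they do the work, as an engineer would, in place of code of your own. Each camera call takes 0.05 s, during which the arm holds its last target. There are 200 camera calls.

## Working session

There is one attempt and no reset: what is moved stays moved. The work goes in short steps, Python scripts to look and compute and a shell command to move; the robot and the scene stay as the last step left them, time stands still between calls to the robot, and variables do not carry over. Pictures are saved under pics/ and viewed, at most 14 in all, crops included, and the job is handed in when it is done.

```bash
ls; mkdir -p pics; python3 - <<'E'
from workcell import bot
import cv2
o=bot.get_obs();print({k:o[k] for k in('time','q','ee_pos','tcp_rot','opening')})
for n in('top','side','wrist'):
    c=bot.calibration(n);print(n,c['vfov'],c['cx'],c['cy'],c['camera_from_world'])
    cv2.imwrite(f'pics/{n}0.png',bot.camera(n)[:,:,::-1])
E
```

```text
pics
{'time': 0.0, 'q': array([-7.20195505e+01,  5.01185969e+00,  1.00332345e+01,  9.50990253e+01,
       -3.01910375e-04,  8.99984908e+01]), 'ee_pos': array([ 0.16970784, -0.52291894,  0.23056486]), 'tcp_rot': array([-1.79922350e+02,  2.99864723e-04,  1.79819592e+01]), 'opening': 0.0853527018161372}
top 50.18323513690876 327.06707821753434 235.51777195169757 [[ 0.02749055 -0.99961625 -0.00340799 -0.01706027]
 [-0.98753889 -0.0266296  -0.15510576  0.56806074]
 [ 0.15495549  0.00762947 -0.98789199  1.1807814 ]
 [ 0.          0.          0.          1.        ]]
side 42.28066509493178 316.7892057105972 235.20408988399777 [[-0.78317723 -0.62179251  0.00274     0.43701671]
 [-0.43718563  0.54751191 -0.71351204  0.31703034]
 [ 0.44215626 -0.56000427 -0.70063761  1.20261966]
 [ 0.          0.          0.          1.        ]]
wrist 65.70646984690485 321.85085813339947 240.06229560313443 [[ 3.08879810e-01 -9.51101069e-01 -1.37301128e-04 -5.48578345e-01]
 [-9.16689408e-01 -2.97742744e-01  2.66514142e-01 -3.26589379e-02]
 [-2.53522766e-01 -8.21949749e-02 -9.63830998e-01  3.77882432e-01]
 [ 0.00000000e+00  0.00000000e+00  0.00000000e+00  1.00000000e+00]]
```

View pics/top0.png

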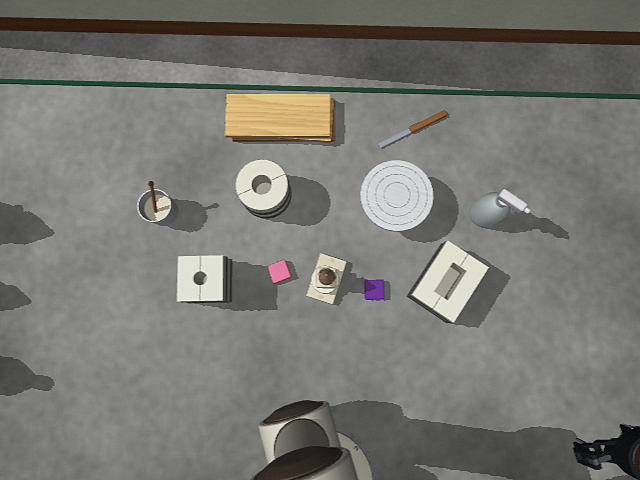

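View pics/side0.png

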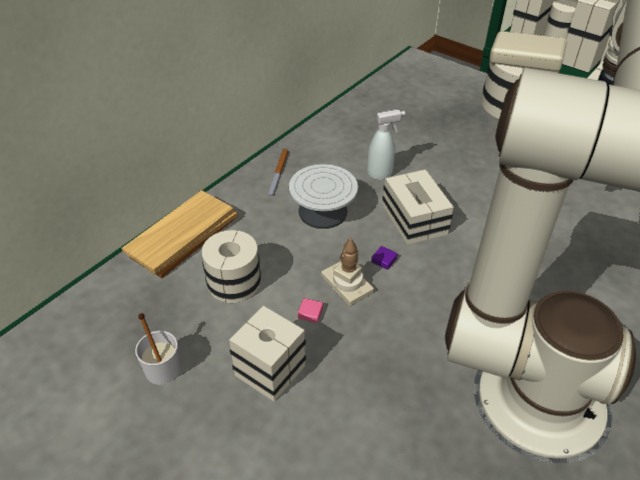

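```bash
python3 - <<'E'
import cv2
t=cv2.imread('pics/top0.png');s=cv2.imread('pics/side0.png')
cv2.imwrite('pics/tz.png',cv2.resize(t[150:340,170:500],None,fx=2.4,fy=2.4,interpolation=cv2.INTER_CUBIC))
cv2.imwrite('pics/sz.png',cv2.resize(s[160:400,200:460],None,fx=2.5,fy=2.5,interpolation=cv2.INTER_CUBIC))
for im,x0 in((t,0),(s,0)):
    g=cv2.cvtColor(im,cv2.COLOR_BGR2GRAY)
    for th in (170,200):
        m=cv2.morphologyEx((g>th).astype('uint8'),cv2.MORPH_CLOSE,None)
        n,l,st,c=cv2.connectedComponentsWithStats(m)
        for i in range(1,n):
            if 150<st[i,4]<9000 and 140<c[i][1]<400 and 150<c[i][0]<500:
                k=max(cv2.findContours((l==i).astype('uint8'),cv2.RETR_EXTERNAL,cv2.CHAIN_APPROX_NONE)[0],key=len)
                print(th,st[i],c[i].round(1),[ [round(float(v),1) for v in (q if hasattr(q,'__len__') else [q])] for q in cv2.minAreaRect(k)],[ [round(float(v),1) for v in (q if hasattr(q,'__len__') else [q])] for q in cv2.fitEllipse(k)])
    print()
E
```

```text
170 [ 235  160   53   50 1737] [261.  184.3] [[261.0, 184.0], [49.5, 50.9], [45.0]] [[261.0, 184.2], [49.2, 51.1], [73.4]]
170 [ 360  160   73   71 4039] [396.4 195. ] [[396.5, 195.0], [71.4, 70.0], [45.0]] [[396.4, 195.0], [69.6, 72.1], [105.3]]
170 [137 189  34  33 340] [158.4 206.4] [[153.5, 205.0], [32.0, 33.0], [90.0]] [[152.5, 204.8], [30.2, 32.5], [45.2]]
170 [ 412  241   77   81 2685] [449.9 281. ] [[450.1, 280.9], [50.0, 65.6], [33.1]] [[450.0, 280.9], [56.8, 77.7], [32.3]]
170 [ 177  255   46   47 1924] [199.8 278. ] [[199.5, 278.0], [46.0, 45.0], [90.0]] [[199.7, 278.0], [51.6, 53.8], [49.2]]
170 [306 254  40  50 844] [323.7 278.3] [[325.5, 278.0], [28.1, 44.6], [18.4]] [[325.6, 278.6], [30.2, 51.1], [20.1]]
200 [ 236  160   51   50 1662] [261.1 184.3] [[261.0, 184.5], [48.8, 50.2], [45.0]] [[261.1, 184.3], [48.8, 50.2], [65.9]]
200 [ 361  161   72   70 3946] [396.4 195.1] [[396.5, 195.5], [69.0, 71.0], [90.0]] [[396.4, 195.1], [68.9, 71.1], [111.0]]
200 [ 412  241   77   81 2577] [450.1 281. ] [[450.3, 281.0], [49.7, 64.9], [33.4]] [[450.1, 281.0], [56.3, 77.0], [32.4]]
2
[... 1250 characters left out ...]
.7 350.6] [[157.7, 350.4], [26.2, 42.5], [58.2]] [[154.8, 347.4], [31.7, 40.3], [65.9]]
200 [ 387  170   65   46 1348] [418.6 192.8] [[418.9, 192.1], [58.8, 39.1], [56.3]] [[418.5, 192.8], [38.9, 59.0], [117.4]]
200 [290 176  30  31 204] [300.4 191.4] [[303.2, 193.5], [32.5, 21.6], [69.7]] [[308.9, 191.9], [22.9, 36.6], [118.1]]
200 [ 203  231   54   39 1334] [228.9 249.9] [[229.5, 250.0], [38.0, 53.0], [90.0]] [[228.9, 249.8], [37.4, 53.3], [80.3]]
200 [ 455  300   69   56 1791] [487.6 333.2] [[489.0, 328.3], [64.6, 40.2], [16.4]] [[488.2, 329.3], [45.2, 72.1], [107.9]]
200 [ 230  307   73   58 2009] [266.3 335.2] [[266.1, 334.6], [47.7, 55.1], [42.1]] [[266.3, 335.3], [49.0, 60.5], [82.6]]
```

View pics/tz.png

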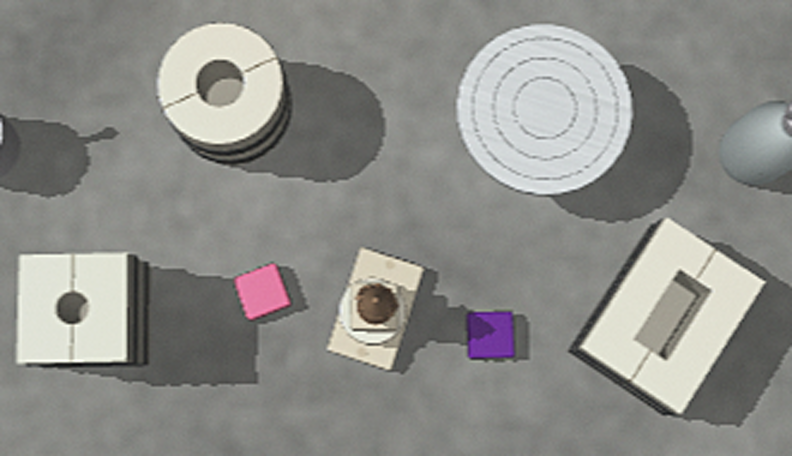

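View pics/sz.png

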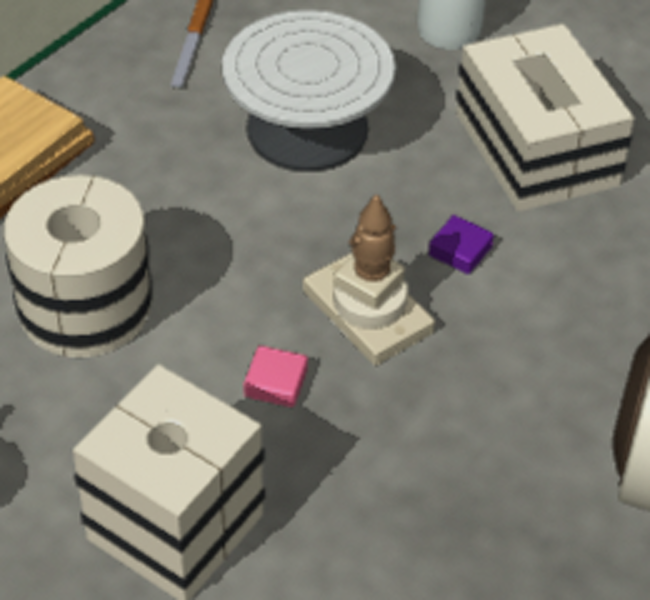

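```bash
cat >h.py <<'E'
import numpy as np,cv2
from workcell import bot
from scipy.spatial.transform import Rotation as Ro
def rays(n,px,c=None):
    c=c or bot.calibration(n);f=240/np.tan(np.radians(c['vfov']/2))
    p=(np.atleast_2d(px)-[c['cx'],c['cy']])/f
    if n=='wrist':
        r=np.linalg.norm(p,axis=1,keepdims=True);d=np.hstack([p/np.maximum(r,1e-9)*np.sin(r),np.cos(r)])
    else: d=np.hstack([p,np.ones((len(p),1))])
    T=np.array(c['camera_from_world']);R=T[:3,:3]
    return -R.T@T[:3,3],d@R
def onz(n,px,z,c=None):
    o,d=rays(n,px,c);return o+d*((z-o[2])/d[:,2])[:,None]
def tri(a,b):  # list of (name,px[,calib])
    A=np.zeros((3,3));v=np.zeros(3)
    for x in(a,b):
        o,d=rays(*x);d=d[0]/np.linalg.norm(d);P=np.eye(3)-np.outer(d,d);A+=P;v+=P@o
    return np.linalg.solve(A,v)
def go(p,yaw=None):
    o=bot.get_obs();R=Ro.from_euler('xyz',o['tcp_rot'],degrees=True)
    print('t',round(o['time'],2),'at',o['ee_pos'].round(4),o['tcp_rot'].round(2),'travel mm',(R.inv().apply(np.array(p)-o['ee_pos'])*1000).round(1))
E
python3 - <<'E'
from h import *
t=cv2.imread('pics/top0.png')
g=cv2.cvtColor(t,cv2.COLOR_BGR2GRAY)
m=cv2.morphologyEx((g>185).astype('uint8'),cv2.MORPH_CLOSE,None)
n,l,st,c=cv2.connectedComponentsWithStats(m)
for nm,p,z,s in(('round',(240,184),.11,(228.9,249.8)),('wheel',(397,185),.09,(322.7,186.3)),('oblong',(430,281),.09,(418.7,192.8)),('square',(185,278),.12,(266.1,334.8)),('stack',(325,290),.02,(347.2,279.5))):
    i=l[p[1],p[0]]
    k=max(cv2.findContours((l==i).astype('uint8'),cv2.RETR_EXTERNAL,cv2.CHAIN_APPROX_NONE)[0],key=len)[:,0].astype(float)
    w=onz('top',k,z)[:,:2]*1000
    r=cv2.minAreaRect(w.astype(np.float32));e=cv2.fitEllipse(w.astype(np.float32))
    u=np.array(k.min(0)+k.max(0))/2
    print(nm,np.round(r[0],1),np.round(r[1],1),round(r[2],1),'ell',np.round(e[0],1),np.round(e[1],1),'tri',(tri(('top',u),('side',s))*1000).round(1))
print('tip',tri(('top',(326.7,275.4)),('side',(350.4,238.8))))
go((0.36,0,.3))
E
```

```text
round [673.  151.9] [115.8 117.5] 1.5 ell [673.5 152.7] [116.  116.2] tri [676.3 154.  103. ]
wheel [ 661.8 -161. ] [167.2 165.4] 1.0 ell [ 661.7 -160.8] [165.9 166.1] tri [ 664.8 -160.9   81.8]
oblong [ 465.5 -283.7] [110.2 150. ] 57.2 ell [ 465.4 -283.6] [126.4 177.7] tri [ 465.8 -283.8   85.3]
square [454.2 277.6] [100.1  99.8] 3.4 ell [454.5 277.1] [115.3 116.2] tri [456.3 279.4 116.3]
stack [468.7  -0.5] [ 66.4 107.1] 73.9 ell [467.8  -1. ] [ 70.2 121.4] tri [469.1  -0.9  15.9]
tip [ 0.46720985 -0.00279557  0.14475787]
t 0.15 at [ 0.1697 -0.523   0.2308] [-179.95   -0.     17.98] travel mm [ 342.4 -438.8  -68.8]
```

```bash
python3 -m crank '[{"gripper":85,"travel":[37,-33.6,-2.5],"twist":[0,0,0]},{"gripper":85,"travel":[37,-33.6,-2.5],"twist":[0,0,0]},{"gripper":85,"travel":[37,-33.6,-2.5],"twist":[0,0,0]},{"gripper":85,"travel":[37,-33.6,-2.5],"twist":[0,0,0]},{"gripper":85,"travel":[37,-33.6,-2.5],"twist":[0,0,0]},{"gripper":85,"travel":[37,-33.6,-2.5],"twist":[0,0,0]},{"gripper":85,"travel":[37,-33.6,-2.5],"twist":[0,0,0]},{"gripper":85,"travel":[37,-33.6,-2.5],"twist":[0,0,0]},{"gripper":85,"travel":[37,-33.6,-2.5],"twist":[0,0,0]},{"gripper":85,"travel":[37,-33.6,-2.5],"twist":[0,0,0]},{"gripper":85,"travel":[37,-33.6,-2.5],"twist":[0,0,0]},{"gripper":85,"travel":[37,-33.6,-2.5],"twist":[0,0,0]}]' 20; python3 - <<'E'
from h import *
go((.467,-.0025,.26))
c=bot.calibration('wrist');im=bot.camera('wrist');cv2.imwrite('pics/w1.png',im[:,:,::-1])
import pickle;pickle.dump(c,open('w1.pkl','wb'))
E
```

```text
time: 1.65
ee_pos: [0.4682, -0.0009, 0.2613]
tcp_rot: [180.0, -0.0, 18.0]
wrist_force: [0.4, -0.7, 0.6]
opening: 0.085
grasp_force: 0.0
t 1.65 at [ 0.4682 -0.0009  0.2613] [179.99  -0.    17.99] travel mm [-1.6  1.1  1.3]
```

View pics/w1.png

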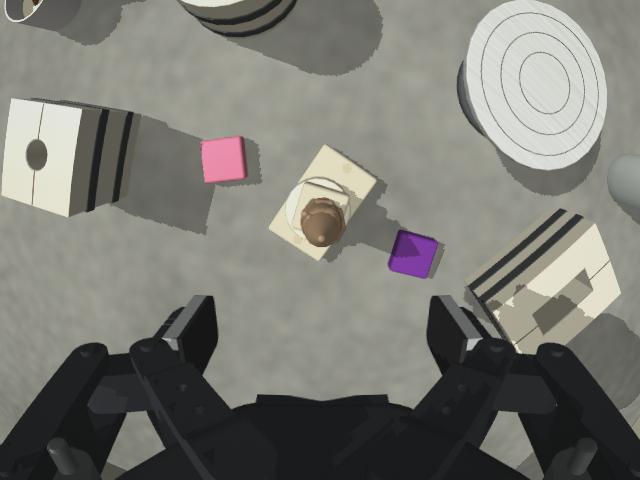

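```bash
python3 - <<'E'
from h import *
import pickle;c=pickle.load(open('w1.pkl','rb'))
w=onz('wrist',[(327,145),(378,181),(321,261),(269,224)],.02,c)*1000
print('obl',w.round(1).tolist(),w.mean(0),cv2.minAreaRect(w[:,:2].astype(np.float32)))
print('tip',onz('wrist',(320.5,240),.15,c),tri(('top',(326.7,275.4)),('wrist',(320.5,240),c)))
w=onz('wrist',[(303,183),(349,191)],.06,c)*1000;print('sq',w)
w=onz('wrist',[(544,83)],.09,c)*1000;print('wheel',w)
im=cv2.imread('pics/w1.png');cv2.imwrite('pics/w1z.png',cv2.resize(im[130:280,250:400],None,fx=4,fy=4,interpolation=cv2.INTER_CUBIC))
E
```

```text
obl [[530.4, 14.7, 20.0], [511.8, -47.3, 20.0], [410.2, -17.8, 20.0], [432.5, 47.6, 20.0]] [471.21633755  -0.6924623   20.        ] ((471.3148193359375, -1.8981399536132812), (69.15877532958984, 105.63905334472656), 71.40550994873047)
tip [[0.46688731 0.00077512 0.15      ]] [ 0.46494912 -0.00197236  0.14071812]
sq [[490.32861348  25.66337055  60.        ]
 [496.43616685 -17.34107435  60.        ]]
wheel [[ 661.57869981 -156.63690166   90.        ]]
```

View pics/w1z.png

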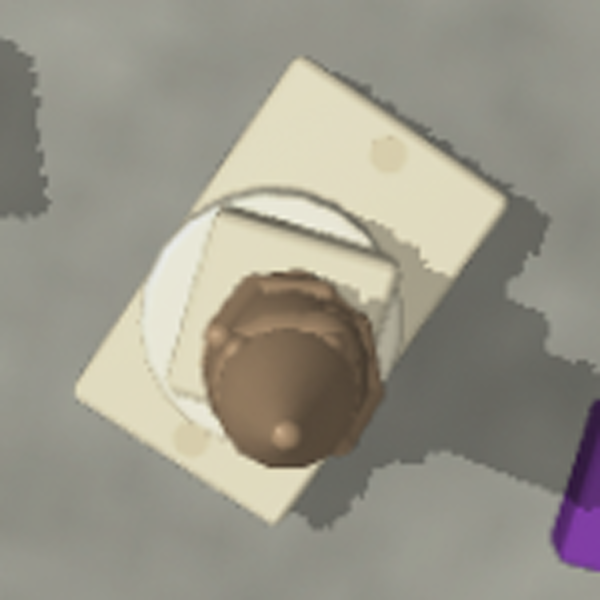

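```bash
python3 -m crank '[{"gripper":85,"travel":[-1,0,40],"twist":[0,0,0]},{"gripper":85,"travel":[0,0,40],"twist":[0,0,0]},{"gripper":85,"travel":[0,0,40],"twist":[0,0,0]},{"gripper":70,"travel":[0,0,30],"twist":[0,0,0]},{"gripper":60,"travel":[0,0,20],"twist":[0,0,0]},{"gripper":50,"travel":[0,0,7],"twist":[0,0,0]},{"gripper":42,"travel":[0,0,0],"twist":[0,0,0]},{"gripper":38,"travel":[0,0,0],"twist":[0,0,0]},{"gripper":34,"travel":[0,0,0],"twist":[0,0,0]},{"gripper":30,"travel":[0,0,0],"twist":[0,0,0]},{"gripper":30,"travel":[0,0,0],"twist":[0,0,0]}]' 30
```

```text
time: 3.08
ee_pos: [0.4672, -0.0028, 0.0853]
tcp_rot: [180.0, -0.1, 18.0]
wrist_force: [-1.5, -0.3, 6.1]
opening: 0.0352
grasp_force: 29.9
```

```bash
python3 -m crank '[{"gripper":30,"travel":[0,0,-10],"twist":[0,0,0]},{"gripper":30,"travel":[0,0,-25],"twist":[0,0,0]},{"gripper":30,"travel":[0,0,-25],"twist":[0,0,0]},{"gripper":30,"travel":[7,10,-15],"twist":[0,0,0]},{"gripper":30,"travel":[20,30,0],"twist":[0,0,0]},{"gripper":30,"travel":[25,38,0],"twist":[0,0,0]},{"gripper":30,"travel":[28,43,0],"twist":[0,0,0]},{"gripper":30,"travel":[25,38,0],"twist":[0,0,0]},{"gripper":30,"travel":[18,28,0],"twist":[0,0,0]},{"gripper":30,"travel":[10,16,0],"twist":[0,0,0]},{"gripper":30,"travel":[4,6.5,0],"twist":[0,0,0]},{"gripper":30,"travel":[0,0,0],"twist":[0,0,0]}]'; python3 - <<'E'
from h import *
go((.662,-.160,.1155))
im=bot.camera('side');cv2.imwrite('pics/s2.png',cv2.resize(im[100:340,200:460,::-1],None,fx=2.4,fy=2.4))
im=bot.camera('wrist');cv2.imwrite('pics/w2.png',im[:,:,::-1])
im=bot.camera('top');cv2.imwrite('pics/t2.png',im[:,:,::-1])
E
```

```text
time: 4.58
ee_pos: [0.6616, -0.1598, 0.1592]
tcp_rot: [-180.0, 0.0, 18.0]
wrist_force: [0.4, 0.3, -0.4]
opening: 0.0353
grasp_force: 30.0
t 4.58 at [ 0.6616 -0.1598  0.1592] [-1.7998e+02  2.0000e-02  1.7970e+01] travel mm [ 0.4  0.3 43.7]
```

View pics/s2.png

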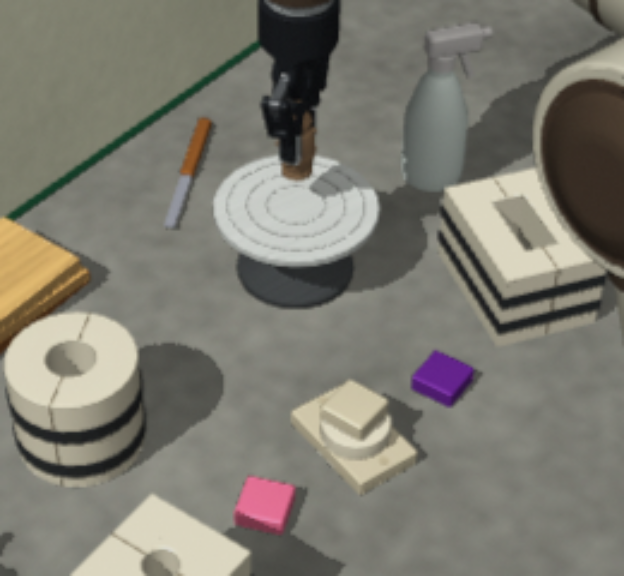

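```bash
python3 -m crank '[{"gripper":30,"travel":[0,0,15],"twist":[0,0,0]},{"gripper":30,"travel":[0,0,15],"twist":[0,0,0]},{"gripper":30,"travel":[0,0,7],"twist":[0,0,0]},{"gripper":30,"travel":[0,0,3],"twist":[0,0,0]},{"gripper":30,"travel":[0,0,2],"twist":[0,0,0]},{"gripper":30,"travel":[0,0,0],"twist":[0,0,0]}]';  python3 -m crank '[{"gripper":30,"travel":[0,0,1],"twist":[0,0,0]},{"gripper":30,"travel":[0,0,0.5],"twist":[0,0,0]},{"gripper":30,"travel":[0,0,0],"twist":[0,0,0]}]'
```

```text
time: 5.48
ee_pos: [0.6618, -0.1599, 0.1175]
tcp_rot: [180.0, -0.0, 18.0]
wrist_force: [-0.2, -0.4, -0.9]
opening: 0.0351
grasp_force: 30.0
time: 5.85
ee_pos: [0.6617, -0.1599, 0.1158]
tcp_rot: [180.0, -0.0, 18.0]
wrist_force: [0.5, 0.1, 0.1]
opening: 0.0352
grasp_force: 30.0
```

```bash
python3 -m crank '[{"gripper":30,"travel":[0,0,1],"twist":[0,0,0]},{"gripper":30,"travel":[0,0,0],"twist":[0,0,0]}]';  python3 -m crank '[{"gripper":30,"travel":[0,0,1],"twist":[0,0,0]},{"gripper":30,"travel":[0,0,0],"twist":[0,0,0]}]'
```

```text
time: 6.1
ee_pos: [0.6618, -0.1598, 0.1154]
tcp_rot: [180.0, -0.0, 18.0]
wrist_force: [-1.5, 0.7, 4.9]
opening: 0.0352
grasp_force: 30.4
time: 6.35
ee_pos: [0.6619, -0.1598, 0.1153]
tcp_rot: [180.0, -0.1, 18.0]
wrist_force: [-2.3, 1.1, 8.8]
opening: 0.0351
grasp_force: 31.0
```

```bash
python3 -m crank '[{"gripper":38,"travel":[0,0,-1.5],"twist":[0,0,0]},{"gripper":50,"travel":[0,0,0],"twist":[0,0,0]},{"gripper":60,"travel":[0,0,0],"twist":[0,0,0]},{"gripper":85,"travel":[0,0,0],"twist":[0,0,0]},{"gripper":85,"travel":[0,0,0],"twist":[0,0,0]},{"gripper":85,"travel":[0,0,-15],"twist":[0,0,0]},{"gripper":85,"travel":[0,0,-45],"twist":[0,0,0]},{"gripper":85,"travel":[0,0,-45],"twist":[0,0,0]},{"gripper":85,"travel":[-34,-52,0],"twist":[0,0,0]},{"gripper":85,"travel":[-34,-52,0],"twist":[0,0,0]},{"gripper":85,"travel":[-34,-52,0],"twist":[0,0,0]},{"gripper":85,"travel":[-34,-52,0],"twist":[0,0,0]}]';  python3 -m crank '[{"gripper":85,"travel":[0,0,0],"twist":[0,0,0]},{"gripper":85,"travel":[0,0,0],"twist":[0,0,0]}]'; python3 - <<'E'
from h import *
import pickle
pickle.dump(bot.calibration('wrist'),open('w3.pkl','wb'))
im=bot.camera('wrist');cv2.imwrite('pics/w3.png',im[:,:,::-1])
t=bot.camera('top');cv2.imwrite('pics/t3.png',t[:,:,::-1])
a=cv2.resize(im[130:280,230:420,::-1],None,fx=4,fy=4,interpolation=cv2.INTER_CUBIC)
cv2.imwrite('pics/w3z.png',a)
E
```

```text
time: 7.85
ee_pos: [0.4666, -0.0031, 0.2215]
tcp_rot: [180.0, -0.1, 18.0]
wrist_force: [0.8, 0.8, 1.3]
opening: 0.0848
grasp_force: 0.0
time: 8.1
ee_pos: [0.4685, -0.004, 0.2216]
tcp_rot: [179.9, -0.1, 18.0]
wrist_force: [0.1, 0.1, 1.0]
opening: 0.085
grasp_force: 0.0
```

View pics/w3z.png

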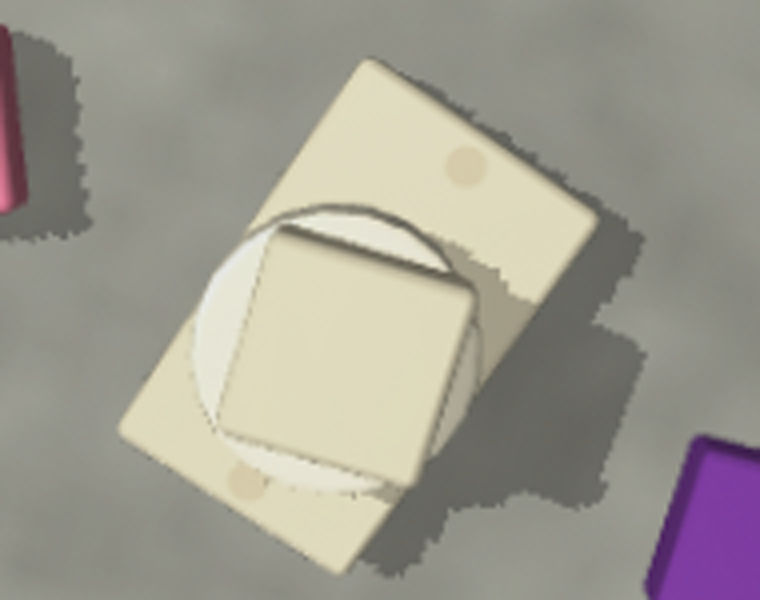

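```bash
python3 - <<'E'
from h import *
import pickle;c=pickle.load(open('w3.pkl','rb'))
px=lambda l:np.array(l)/4+[230,130]
for n,l,z in(('sq',[(278,229),(475,293),(412,486),(217,428)],.06),('rd',[(337,349)],.04),('ob',[(370,58),(598,217),(341,574),(119,430)],.02)):
    w=onz('wrist',px(l),z,c)*1000;print(n,w.mean(0).round(1),cv2.minAreaRect(w[:,:2].astype(np.float32)) if len(w)>1 else '')
t=cv2.imread('pics/t3.png');cv2.imwrite('pics/t3z.png',cv2.resize(t[150:340,170:500],None,fx=2.4,fy=2.4,interpolation=cv2.INTER_CUBIC))
go((.467,0,.1))
E
```

```text
sq [469.7   2.2  60. ] ((469.9134216308594, 2.2322044372558594), (44.44075012207031, 43.4072151184082), 0.7837507128715515)
rd [467.4   3.7  40. ] 
ob [470.3   0.6  20. ] ((470.29351806640625, 0.5167121887207031), (64.94047546386719, 107.05137634277344), 73.50283813476562)
t 8.2 at [ 0.4689 -0.0045  0.2207] [ 1.7998e+02 -3.0000e-02  1.7950e+01] travel mm [ -0.5  -4.9 120.7]
```

View pics/t3z.png

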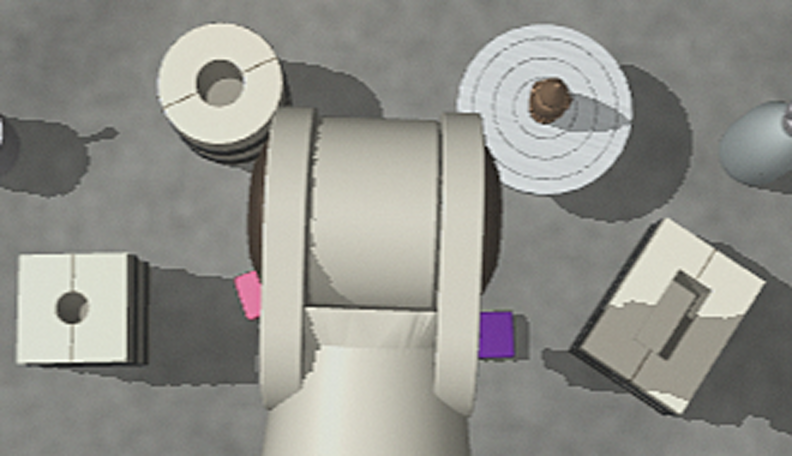

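```bash
python3 -m crank '[{"gripper":85,"travel":[1,-3.5,20],"twist":[0,0,0.15]},{"gripper":85,"travel":[0,0,40],"twist":[0,0,0.15]},{"gripper":85,"travel":[0,0,40],"twist":[0,0,0]},{"gripper":85,"travel":[0,0,40],"twist":[0,0,0]},{"gripper":85,"travel":[0,0,25],"twist":[0,0,0]},{"gripper":70,"travel":[0,0,10],"twist":[0,0,0]},{"gripper":60,"travel":[0,0,3],"twist":[0,0,0]},{"gripper":54,"travel":[0,0,0],"twist":[0,0,0]},{"gripper":49,"travel":[0,0,0],"twist":[0,0,0]},{"gripper":44,"travel":[0,0,0],"twist":[0,0,0]},{"gripper":40,"travel":[0,0,0],"twist":[0,0,0]},{"gripper":40,"travel":[0,0,0],"twist":[0,0,0]}]' 30
```

```text
time: 9.7
ee_pos: [0.4687, -0.0004, 0.0434]
tcp_rot: [180.0, -0.1, 0.8]
wrist_force: [-0.9, -0.2, 6.7]
opening: 0.045
grasp_force: 31.9
```

```bash
python3 -m crank '[{"gripper":40,"travel":[0,0,-8],"twist":[0,0,0]},{"gripper":40,"travel":[0,0,-30],"twist":[0,0,0]},{"gripper":40,"travel":[0,0,-40],"twist":[0,0,0]},{"gripper":40,"travel":[0,-10,-37],"twist":[0,0,0]},{"gripper":40,"travel":[-2,-40,0],"twist":[0,0,0]},{"gripper":40,"travel":[-2,-50,0],"twist":[0,0,0]},{"gripper":40,"travel":[-2,-55,0],"twist":[0,0,0]},{"gripper":40,"travel":[-2,-55,0],"twist":[0,0,0]},{"gripper":40,"travel":[-1,-40,0],"twist":[0,0,0]},{"gripper":40,"travel":[-1,-20,0],"twist":[0,0,0]},{"gripper":40,"travel":[0,-8,0],"twist":[0,0,-0.04]},{"gripper":40,"travel":[0,0,0],"twist":[0,0,0]}]'; python3 - <<'E'
from h import *
import pickle
go((.455,.278,.1234))
pickle.dump(bot.calibration('wrist'),open('w4.pkl','wb'))
im=bot.camera('wrist');cv2.imwrite('pics/w4.png',im[:,:,::-1])
t=bot.camera('top');cv2.imwrite('pics/t4.png',t[:,:,::-1])
a=t[230:330,150:250,::-1];b=bot.camera('side')[260:420,190:350,::-1]
cv2.imwrite('pics/m4.png',np.hstack([im[::-1][::-1][100:400,170:470,::-1],cv2.resize(b,(300,300))]))
E
```

```text
time: 11.2
ee_pos: [0.4498, 0.132, 0.1699]
tcp_rot: [-173.8, -0.2, 14.0]
wrist_force: [-0.6, -0.1, 0.6]
opening: 0.0454
grasp_force: 31.1
t 11.2 at [0.4498 0.132  0.1699] [-1.7382e+02 -1.5000e-01  1.4000e+01] travel mm [  40.3 -134.6   61.5]
```

View pics/m4.png

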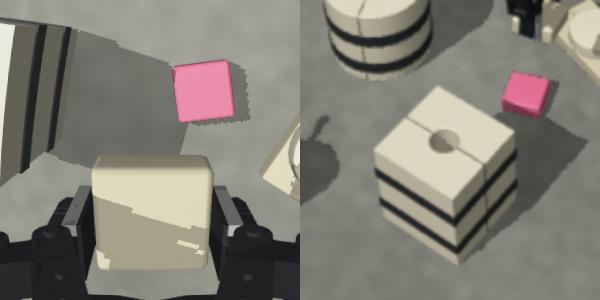

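```bash
python3 - <<'E'
from h import *
o=bot.get_obs();print(o['time'],o['q'].round(1),o['qd'].round(1),o['ee_pos'],o['tcp_rot'])
E
python3 -m crank '[{"gripper":40,"travel":[0,0,0],"twist":[0,0,0]}]'; python3 - <<'E'
from h import *
o=bot.get_obs();print(o['time'],o['q'].round(1),o['qd'].round(1),o['ee_pos'],o['tcp_rot'])
E
```

```text
11.35 [ 12.5  -7.1  -8.8  88.3   6.2 178.6] [-0.1  0.   0.   0.1  0.   0. ] [0.44985753 0.13151577 0.169918  ] [-1.73821773e+02 -1.41691589e-01  1.39024848e+01]
time: 11.48
ee_pos: [0.4499, 0.1315, 0.17]
tcp_rot: [-173.8, -0.1, 13.9]
wrist_force: [-0.1, -0.1, -0.8]
opening: 0.0454
grasp_force: 31.1
11.475 [ 12.5  -7.1  -8.8  88.3   6.2 178.6] [0.1 0.  0.1 0.  0.  0.1] [0.44989835 0.13149512 0.16996492] [-1.73818087e+02 -1.46152818e-01  1.38945247e+01]
```

```bash
python3 -m crank '[{"gripper":40,"travel":[0,0,0],"twist":[-0.054,0,-0.1]},{"gripper":40,"travel":[0,0,0],"twist":[-0.054,0,-0.15]},{"gripper":40,"travel":[0,0,0],"twist":[0,0,-0.18]},{"gripper":40,"travel":[0,0,0],"twist":[0,0,-0.18]},{"gripper":40,"travel":[0,0,0],"twist":[0,0,-0.18]},{"gripper":40,"travel":[0,0,0],"twist":[0,0,-0.18]},{"gripper":40,"travel":[0,0,0],"twist":[0,0,-0.18]},{"gripper":40,"travel":[0,0,0],"twist":[0,0,-0.15]},{"gripper":40,"travel":[0,0,0],"twist":[0,0,-0.088]},{"gripper":40,"travel":[0,0,0],"twist":[0,0,0]}]'; python3 - <<'E'
from h import *
go((.455,.278,.1634))
E
```

```text
time: 12.72
ee_pos: [0.4499, 0.1316, 0.17]
tcp_rot: [179.2, -0.2, 93.4]
wrist_force: [0.7, 0.0, -0.6]
opening: 0.0452
grasp_force: 31.1
t 12.72 at [0.4499 0.1316 0.17  ] [179.18  -0.21  93.37] travel mm [145.8  13.6   7.3]
```

```bash
python3 -m crank '[{"gripper":40,"travel":[15,1.4,0],"twist":[0.014,0,0]},{"gripper":40,"travel":[35,3.2,0],"twist":[0,0,0]},{"gripper":40,"travel":[40,3.5,0],"twist":[0,0,0]},{"gripper":40,"travel":[35,3.5,0],"twist":[0,0,0]},{"gripper":40,"travel":[15,1.5,2],"twist":[0,0,0]},{"gripper":40,"travel":[5.8,0.5,5],"twist":[0,0,0]},{"gripper":40,"travel":[0,0,0],"twist":[0,0,0]},{"gripper":40,"travel":[0,0,0],"twist":[0,0,0]}]'; python3 - <<'E'
from h import *
import pickle
go((.455,.278,.1234))
pickle.dump(bot.calibration('wrist'),open('w4.pkl','wb'))
im=bot.camera('wrist');cv2.imwrite('pics/w4.png',im[:,:,::-1])
b=bot.camera('side')[220:420,160:360,::-1]
cv2.imwrite('pics/m4.png',np.hstack([im[50:450,120:520,::-1],cv2.resize(b,(400,400))]))
E
```

```text
time: 13.72
ee_pos: [0.4547, 0.2774, 0.1637]
tcp_rot: [180.0, -0.2, 93.4]
wrist_force: [-0.2, -0.5, -0.5]
opening: 0.0453
grasp_force: 31.1
t 13.72 at [0.4547 0.2774 0.1637] [179.99  -0.2   93.38] travel mm [ 0.5  0.3 40.3]
```

View pics/m4.png

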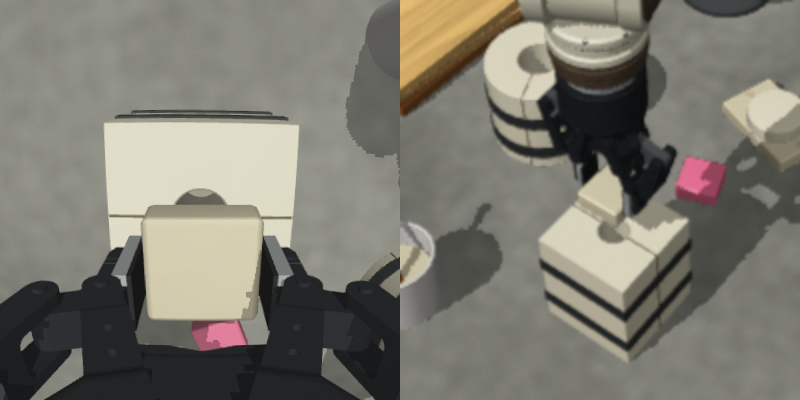

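```bash
python3 - <<'E'
from h import *
import pickle;c=pickle.load(open('w4.pkl','rb'))
O=np.array([120,50])
print('hole',onz('wrist',np.array([(201,216)])+O,.12,c)*1000,'far corners',onz('wrist',np.array([(105,122),(298,125)])+O,.12,c)*1000)
w=onz('wrist',np.array([(145,207),(264,208),(259,320),(148,320)])+O,.1803,c)*1000;print('plate',w,w.mean(0))
E
```

```text
hole [[455.6590196 280.9796003 120.       ]] far corners [[403.74289209 328.30733961 120.        ]
 [502.31648428 332.57961678 120.        ]]
plate [[434.29539092 304.23248632 180.3       ]
 [476.95425898 306.36429964 180.3       ]
 [480.94673353 257.90879295 180.3       ]
 [435.49388135 255.28935215 180.3       ]] [456.9225662  280.94873277 180.3       ]
```

```bash
python3 -m crank '[{"gripper":40,"travel":[0,0,15],"twist":[0,0,0]},{"gripper":40,"travel":[0,0,13],"twist":[0,0,0]},{"gripper":40,"travel":[0,0,6],"twist":[0,0,0]},{"gripper":40,"travel":[0,0,3],"twist":[0,0,0]},{"gripper":40,"travel":[0,0,1],"twist":[0,0,0]},{"gripper":40,"travel":[0,0,0],"twist":[0,0,0]}]';  python3 -m crank '[{"gripper":40,"travel":[0,0,1],"twist":[0,0,0]},{"gripper":40,"travel":[0,0,0.5],"twist":[0,0,0]},{"gripper":40,"travel":[0,0,0],"twist":[0,0,0]}]';python3 -m crank '[{"gripper":40,"travel":[0,0,1],"twist":[0,0,0]},{"gripper":40,"travel":[0,0,0],"twist":[0,0,0]}]'
```

```text
time: 14.58
ee_pos: [0.4548, 0.2784, 0.1258]
tcp_rot: [180.0, -0.2, 93.4]
wrist_force: [0.3, -0.4, -0.6]
opening: 0.0455
grasp_force: 31.1
time: 14.95
ee_pos: [0.4547, 0.2783, 0.1241]
tcp_rot: [180.0, -0.2, 93.4]
wrist_force: [-0.7, 0.0, -0.1]
opening: 0.0451
grasp_force: 31.1
time: 15.2
ee_pos: [0.4547, 0.2784, 0.1234]
tcp_rot: [180.0, -0.2, 93.4]
wrist_force: [-0.4, -0.3, 2.4]
opening: 0.0455
grasp_force: 31.5
```

```bash
python3 -m crank '[{"gripper":40,"travel":[0,0,0.5],"twist":[0,0,0]},{"gripper":48,"travel":[0,0,0],"twist":[0,0,0]},{"gripper":58,"travel":[0,0,0],"twist":[0,0,0]},{"gripper":85,"travel":[0,0,-2],"twist":[0,0,0]},{"gripper":85,"travel":[0,0,-10],"twist":[0,0,0]},{"gripper":85,"travel":[0,0,-30],"twist":[0,0,0]},{"gripper":85,"travel":[0,0,-40],"twist":[0,0,0]},{"gripper":85,"travel":[-47,-1,0],"twist":[0,0,0]},{"gripper":85,"travel":[-60,-1,0],"twist":[0,0,0]},{"gripper":85,"travel":[-60,-1,0],"twist":[0,0,0]},{"gripper":85,"travel":[-60,-1,0],"twist":[0,0,0]},{"gripper":85,"travel":[-50,0,0],"twist":[0,0,0]}]';  python3 -m crank '[{"gripper":85,"travel":[0,0,0],"twist":[0,0,0]},{"gripper":85,"travel":[0,0,0],"twist":[0,0,0]}]'; python3 - <<'E'
from h import *
import pickle
go((.467,.002,.018))
pickle.dump(bot.calibration('wrist'),open('w5.pkl','wb'))
im=bot.camera('wrist');cv2.imwrite('pics/w5.png',im[:,:,::-1])
cv2.imwrite('pics/w5z.png',cv2.resize(im[120:320,220:420,::-1],None,fx=3,fy=3,interpolation=cv2.INTER_CUBIC))
E
```

```text
time: 16.7
ee_pos: [0.4672, -0.0008, 0.2046]
tcp_rot: [179.9, -0.2, 93.4]
wrist_force: [0.3, 0.6, -1.3]
opening: 0.0849
grasp_force: 0.0
time: 16.95
ee_pos: [0.4674, 0.0015, 0.2041]
tcp_rot: [180.0, -0.2, 93.4]
wrist_force: [0.5, -0.3, -1.0]
opening: 0.085
grasp_force: 0.0
t 16.95 at [0.4674 0.0015 0.2041] [179.95  -0.22  93.4 ] travel mm [ -0.2  -0.5 186.1]
```

View pics/w5z.png

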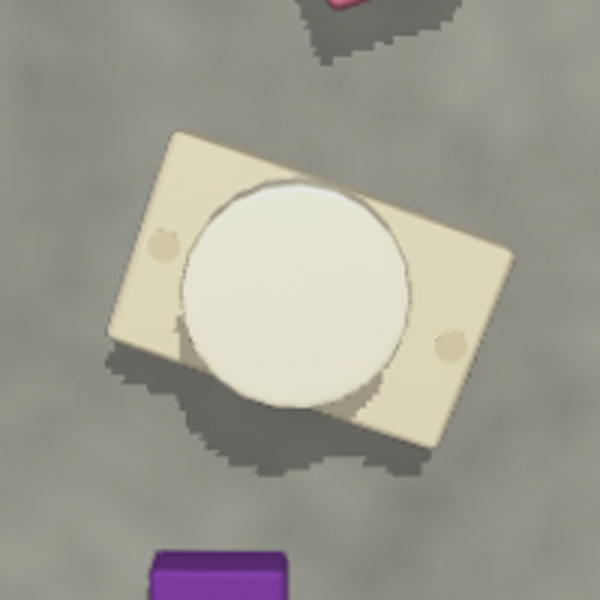

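```bash
python3 - <<'E'
from h import *
import pickle;c=pickle.load(open('w5.pkl','rb'))
px=lambda l:np.array(l)/3+[220,120]
for n,l,z in(('rd',[(296,296)],.04),('ob',[(176,131),(514,254),(434,447),(108,334)],.02)):
    w=onz('wrist',px(l),z,c)*1000;print(n,w.mean(0).round(1),cv2.minAreaRect(w[:,:2].astype(np.float32)) if len(w)>1 else '')
E
```

```text
rd [466.2   5.   40. ] 
ob [470.3   1.7  20. ] ((470.31085205078125, 1.7120399475097656), (65.1757583618164, 106.99301147460938), 73.45352172851562)
```

```bash
python3 -m crank '[{"gripper":85,"travel":[1.6,-2.3,20],"twist":[0,0,0]},{"gripper":85,"travel":[0,0,45],"twist":[0,0,0]},{"gripper":85,"travel":[0,0,50],"twist":[0,0,0]},{"gripper":85,"travel":[0,0,40],"twist":[0,0,0]},{"gripper":85,"travel":[0,0,20],"twist":[0,0,0]},{"gripper":85,"travel":[0,0,10],"twist":[0,0,0]},{"gripper":78,"travel":[0,0,3],"twist":[0,0,0]},{"gripper":73,"travel":[0,0,0],"twist":[0,0,0]},{"gripper":69,"travel":[0,0,0],"twist":[0,0,0]},{"gripper":65,"travel":[0,0,0],"twist":[0,0,0]},{"gripper":60,"travel":[0,0,0],"twist":[0,0,0]},{"gripper":60,"travel":[0,0,0],"twist":[0,0,0]}]' 30
```

```text
time: 18.5
ee_pos: [0.4654, 0.0035, 0.0167]
tcp_rot: [179.9, -0.2, 93.4]
wrist_force: [-1.3, -0.1, 7.2]
opening: 0.0649
grasp_force: 31.6
```

```bash
python3 -m crank '[{"gripper":60,"travel":[0,0,-6],"twist":[0,0,0]},{"gripper":60,"travel":[0,0,-25],"twist":[0,0,0]},{"gripper":60,"travel":[0,0,-40],"twist":[0,0,0]},{"gripper":60,"travel":[0,0,-40],"twist":[0,0,0]},{"gripper":60,"travel":[14,22,-19],"twist":[0,0,0]},{"gripper":60,"travel":[25,40,0],"twist":[0,0,0]},{"gripper":60,"travel":[30,48,0],"twist":[0,0,0]},{"gripper":60,"travel":[30,48,0],"twist":[0,0,0]},{"gripper":60,"travel":[22,35,0],"twist":[0,0,0]},{"gripper":60,"travel":[12,18,0],"twist":[0,0,0]},{"gripper":60,"travel":[4,6,0],"twist":[0,0,0]},{"gripper":60,"travel":[0,0,0],"twist":[0,0,0]}]'; python3 - <<'E'
from h import *
import pickle
go((.674,.153,.1067))
pickle.dump(bot.calibration('wrist'),open('w6.pkl','wb'))
im=bot.camera('wrist');cv2.imwrite('pics/w6.png',im[:,:,::-1])
b=bot.camera('side')[170:330,150:310,::-1]
cv2.imwrite('pics/m6.png',np.hstack([im[50:450,120:520,::-1],cv2.resize(b,(400,400))]))
E
```

```text
time: 20.0
ee_pos: [0.6731, 0.1525, 0.1459]
tcp_rot: [-180.0, -0.2, 93.4]
wrist_force: [-0.5, -0.3, -0.7]
opening: 0.065
grasp_force: 33.7
t 20.0 at [0.6731 0.1525 0.1459] [-179.98   -0.2    93.44] travel mm [ 0.3  1.  39.2]
```

View pics/m6.png

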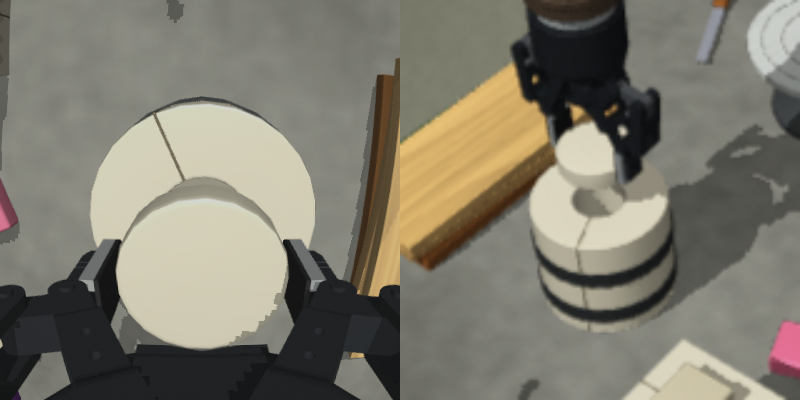

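```bash
python3 - <<'E'
from h import *
import pickle;c=pickle.load(open('w6.pkl','rb'))
from scipy.optimize import least_squares
O=np.array([120,50])
for n,l,z,r in(('mould',[(91,212),(316,212),(203,101),(125,136),(285,140)],.11,.06),('plate',[(116,270),(288,270),(202,197),(202,348)],.1692,.033)):
    w=onz('wrist',np.array(l)+O,z,c)[:,:2]
    s=least_squares(lambda p:np.linalg.norm(w-p[:2],axis=1)-p[2],[.67,.15,r]);print(n,s.x*1000,s.fun*1000)
E
```

```text
mould [675.21055362 156.49234544  58.70181669] [ 0.14205143  0.37190485  1.27245392 -0.74906158 -1.0373486 ]
plate [674.59909678 154.4246754   31.81732527] [-0.06896544 -0.06896176  0.07751801  0.0604092 ]
```

```bash
python3 -m crank '[{"gripper":60,"travel":[1.5,0.7,15],"twist":[0,0,0]},{"gripper":60,"travel":[0,0,13],"twist":[0,0,0]},{"gripper":60,"travel":[0,0,5],"twist":[0,0,0]},{"gripper":60,"travel":[0,0,2],"twist":[0,0,0]},{"gripper":60,"travel":[0,0,1],"twist":[0,0,0]},{"gripper":60,"travel":[0,0,0],"twist":[0,0,0]}]';  python3 -m crank '[{"gripper":60,"travel":[0,0,1],"twist":[0,0,0]},{"gripper":60,"travel":[0,0,0.5],"twist":[0,0,0]},{"gripper":60,"travel":[0,0,0],"twist":[0,0,0]}]';python3 -m crank '[{"gripper":60,"travel":[0,0,1],"twist":[0,0,0]},{"gripper":60,"travel":[0,0,0],"twist":[0,0,0]}]'
```

```text
time: 20.85
ee_pos: [0.6741, 0.1545, 0.1105]
tcp_rot: [180.0, -0.2, 93.4]
wrist_force: [0.7, -0.8, -1.5]
opening: 0.0646
grasp_force: 33.7
time: 21.22
ee_pos: [0.6739, 0.1545, 0.1086]
tcp_rot: [180.0, -0.2, 93.4]
wrist_force: [-0.1, -0.4, -0.2]
opening: 0.0652
grasp_force: 33.7
time: 21.48
ee_pos: [0.6739, 0.1544, 0.1075]
tcp_rot: [180.0, -0.2, 93.4]
wrist_force: [-0.1, 0.3, -1.4]
opening: 0.0648
grasp_force: 33.7
```

```bash
python3 -m crank '[{"gripper":60,"travel":[0,0,1],"twist":[0,0,0]},{"gripper":60,"travel":[0,0,0],"twist":[0,0,0]}]';python3 -m crank '[{"gripper":60,"travel":[0,0,0.7],"twist":[0,0,0]},{"gripper":60,"travel":[0,0,0],"twist":[0,0,0]}]'
```

```text
time: 21.72
ee_pos: [0.6739, 0.1544, 0.1069]
tcp_rot: [180.0, -0.2, 93.4]
wrist_force: [-1.2, 0.6, 2.1]
opening: 0.0651
grasp_force: 33.8
time: 21.98
ee_pos: [0.674, 0.1545, 0.1068]
tcp_rot: [179.9, -0.2, 93.4]
wrist_force: [-2.0, -0.4, 5.4]
opening: 0.0647
grasp_force: 34.4
```

```bash
python3 -m crank '[{"gripper":68,"travel":[0,0,0],"twist":[0,0,0]},{"gripper":75,"travel":[0,0,0],"twist":[0,0,0]},{"gripper":85,"travel":[0,0,-2],"twist":[0,0,0]},{"gripper":85,"travel":[0,0,-12],"twist":[0,0,0]},{"gripper":85,"travel":[0,0,-25],"twist":[0,0,0]},{"gripper":85,"travel":[0,0,-25],"twist":[0,0,0]},{"gripper":85,"travel":[-20,-30,0],"twist":[0,0,0]},{"gripper":85,"travel":[-30,-45,0],"twist":[0,0,0]},{"gripper":85,"travel":[-30,-46,0],"twist":[0,0,0]},{"gripper":85,"travel":[-31,-46,0],"twist":[0,0,0]},{"gripper":85,"travel":[-30,-46,0],"twist":[0,0,0]}]';python3 -m crank '[{"gripper":85,"travel":[0,0,0],"twist":[0,0,-0.175]},{"gripper":85,"travel":[0,0,0],"twist":[0,0,-0.175]},{"gripper":85,"travel":[0,0,0],"twist":[0,0,-0.175]},{"gripper":85,"travel":[0,0,0],"twist":[0,0,-0.175]},{"gripper":85,"travel":[0,0,0],"twist":[0,0,-0.175]},{"gripper":85,"travel":[0,0,0],"twist":[0,0,-0.175]},{"gripper":85,"travel":[0,0,0],"twist":[0,0,-0.174]},{"gripper":85,"travel":[0,0,0],"twist":[0,0,0]}]';python3 - <<'E'
from h import *
import pickle
go((.4695,.0005,.004))
pickle.dump(bot.calibration('wrist'),open('w7.pkl','wb'))
im=bot.camera('wrist');cv2.imwrite('pics/w7.png',im[:,:,::-1])
hsv=cv2.cvtColor(im,cv2.COLOR_RGB2HSV);g=cv2.cvtColor(im,cv2.COLOR_RGB2GRAY)
m=((g>175)).astype('uint8');n,l,st,ce=cv2.connectedComponentsWithStats(m)
c=pickle.load(open('w7.pkl','rb'))
for i in range(1,n):
    if st[i,4]>1500:
        k=max(cv2.findContours((l==i).astype('uint8'),0,1)[0],key=len)[:,0].astype(float)
        print(st[i],cv2.minAreaRect((onz('wrist',k,.02,c)[:,:2]*1000).astype(np.float32)))
E
```

```text
time: 23.35
ee_pos: [0.4684, -0.0002, 0.1704]
tcp_rot: [179.9, -0.2, 93.5]
wrist_force: [0.1, -0.0, 0.6]
opening: 0.0852
grasp_force: 0.0
time: 24.35
ee_pos: [0.4699, 0.0007, 0.1703]
tcp_rot: [179.8, 0.0, 163.5]
wrist_force: [-1.1, 0.5, 0.3]
opening: 0.0849
grasp_force: 0.0
t 24.35 at [0.4699 0.0007 0.1703] [1.7978e+02 1.0000e-02 1.6350e+02] travel mm [  0.4  -0.9 166.3]
[  279   155    83   129 10460] ((469.05975341796875, 1.9546012878417969), (66.26345825195312, 107.06373596191406), 73.47085571289062)
[   0  326   66   67 2360] ((535.4613647460938, -385.3656311035156), (77.51148986816406, 180.26602172851562), 4.724205017089844)
```

```bash
python3 -m crank '[{"gripper":85,"travel":[0.9,-0.6,25],"twist":[0.003,0,0]},{"gripper":85,"travel":[0,0,45],"twist":[0,0,0]},{"gripper":85,"travel":[0,0,45],"twist":[0,0,0]},{"gripper":85,"travel":[0,0,30],"twist":[0,0,0]},{"gripper":85,"travel":[0,0,15],"twist":[0,0,0]},{"gripper":80,"travel":[0,0,7],"twist":[0,0,0]},{"gripper":76,"travel":[0,0,0],"twist":[0,0,0]},{"gripper":72,"travel":[0,0,0],"twist":[0,0,0]},{"gripper":68,"travel":[0,0,0],"twist":[0,0,0]},{"gripper":63,"travel":[0,0,0],"twist":[0,0,0]},{"gripper":60,"travel":[0,0,0],"twist":[0,0,0]}]' 45;python3 - <<'E'
from h import *
go((.4655,-.2837,.125))
E
```

```text
time: 25.78
ee_pos: [0.4692, 0.0004, 0.0037]
tcp_rot: [180.0, 0.0, 163.6]
wrist_force: [-3.0, -0.7, 7.0]
opening: 0.0668
grasp_force: 50.6
t 25.77 at [4.692e-01 4.000e-04 3.700e-03] [1.7997e+02 4.0000e-02 1.6356e+02] travel mm [ -77.  -273.4 -121.4]
```

```bash
python3 -m crank '[{"gripper":60,"travel":[0,0,-6],"twist":[0,0,0]},{"gripper":60,"travel":[0,0,-25],"twist":[0,0,0]},{"gripper":60,"travel":[0,0,-40],"twist":[0,0,0]},{"gripper":60,"travel":[0,0,-40],"twist":[0,0,0]},{"gripper":60,"travel":[-3,-10,-19],"twist":[0,0,0]},{"gripper":60,"travel":[-9,-32,0],"twist":[0,0,0]},{"gripper":60,"travel":[-13,-47,0],"twist":[0,0,0]},{"gripper":60,"travel":[-14,-51,0],"twist":[0,0,0]},{"gripper":60,"travel":[-14,-51,0],"twist":[0,0,0]},{"gripper":60,"travel":[-13,-43,0],"twist":[0,0,0]},{"gripper":60,"travel":[-8,-28,0],"twist":[0,0,0]},{"gripper":60,"travel":[-3,-11,0],"twist":[0,0,0]}]';python3 -m crank '[{"gripper":60,"travel":[0,0,0],"twist":[0,0,0.1]},{"gripper":60,"travel":[0,0,0],"twist":[0,0,0.1]},{"gripper":60,"travel":[0,0,0],"twist":[0,0,0.085]},{"gripper":60,"travel":[0,0,0],"twist":[0,0,0]}]';python3 - <<'E'
from h import *
import pickle
go((.4655,-.2837,.0937))
pickle.dump(bot.calibration('wrist'),open('w8.pkl','wb'))
im=bot.camera('wrist');cv2.imwrite('pics/w8.png',im[:,:,::-1])
b=bot.camera('side')[120:280,340:500,::-1]
cv2.imwrite('pics/m8.png',np.hstack([im[50:450,120:520,::-1],cv2.resize(b,(400,400))]))
E
```

```text
time: 27.28
ee_pos: [0.4645, -0.2849, 0.131]
tcp_rot: [180.0, -0.2, 163.5]
wrist_force: [-0.5, 0.3, -1.1]
opening: 0.0667
grasp_force: 50.9
time: 27.78
ee_pos: [0.4651, -0.2827, 0.1317]
tcp_rot: [180.0, -0.1, 147.3]
wrist_force: [0.1, -0.6, -2.5]
opening: 0.0666
grasp_force: 50.9
t 27.77 at [ 0.4651 -0.2827  0.1317] [ 1.7998e+02 -1.1000e-01  1.4730e+02] travel mm [-0.9 -0.6 38. ]
```

View pics/m8.png

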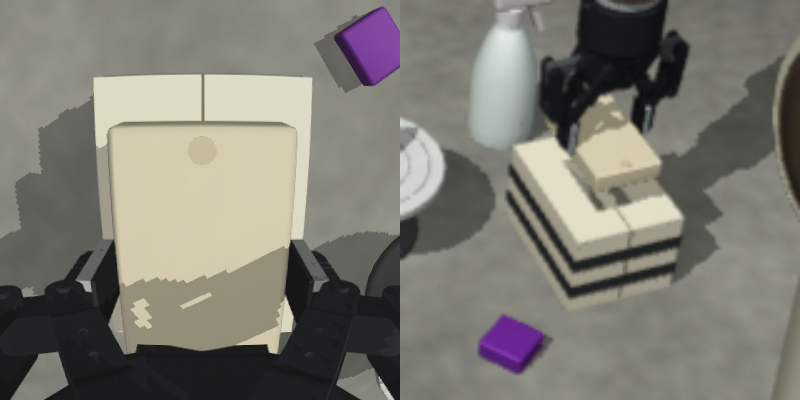

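```bash
python3 - <<'E'
from h import *
import pickle;c=pickle.load(open('w8.pkl','rb'))
O=np.array([120,50])
for n,l,z,h in(('mould',[(94,78),(312,78)],.09,75),('plate',[(109,125),(297,125)],.148,55)):
    w=onz('wrist',np.array(l)+O,z,c)[:,:2]*1000
    d=w[1]-w[0];L=np.linalg.norm(d);nr=np.array([-d[1],d[0]])/L;m=w.mean(0)
    if nr@(np.array([465,-284])-m)<0:nr=-nr
    print(n,w,L,np.degrees(np.arctan2(*nr[::-1])),m+nr*h)
E
```

```text
mould [[ 374.33064764 -286.09958995]
 [ 433.36786403 -193.96012647]] 109.43067965430413 -32.649213125115224 [ 466.99845478 -280.49192281]
plate [[ 402.21314289 -277.83505546]
 [ 437.32972602 -223.05468294]] 65.06968283044407 -32.66162417128489 [ 466.07441853 -280.12708046]
```

Within 1 mm and straight; lower.

```bash
python3 -m crank '[{"gripper":60,"travel":[-0.8,0,15],"twist":[0,0,0]},{"gripper":60,"travel":[0,0,12],"twist":[0,0,0]},{"gripper":60,"travel":[0,0,5],"twist":[0,0,0]},{"gripper":60,"travel":[0,0,2],"twist":[0,0,0]},{"gripper":60,"travel":[0,0,1],"twist":[0,0,0]},{"gripper":60,"travel":[0,0,0],"twist":[0,0,0]}]';  python3 -m crank '[{"gripper":60,"travel":[0,0,1],"twist":[0,0,0]},{"gripper":60,"travel":[0,0,0.5],"twist":[0,0,0]},{"gripper":60,"travel":[0,0,0],"twist":[0,0,0]}]';python3 -m crank '[{"gripper":60,"travel":[0,0,1],"twist":[0,0,0]},{"gripper":60,"travel":[0,0,0],"twist":[0,0,0]}]'
```

```text
time: 28.62
ee_pos: [0.4661, -0.2837, 0.0974]
tcp_rot: [180.0, -0.0, 147.2]
wrist_force: [-0.2, 0.0, -1.7]
opening: 0.0665
grasp_force: 51.0
time: 29.0
ee_pos: [0.466, -0.2836, 0.0956]
tcp_rot: [180.0, -0.1, 147.2]
wrist_force: [0.5, 1.0, -1.5]
opening: 0.0668
grasp_force: 51.0
time: 29.25
ee_pos: [0.4659, -0.2836, 0.0945]
tcp_rot: [180.0, -0.1, 147.2]
wrist_force: [-0.4, -0.0, -0.9]
opening: 0.0669
grasp_force: 51.0
```

```bash
python3 -m crank '[{"gripper":60,"travel":[0,0,0.8],"twist":[0,0,0]},{"gripper":60,"travel":[0,0,0],"twist":[0,0,0]}]';python3 -m crank '[{"gripper":60,"travel":[0,0,0.7],"twist":[0,0,0]},{"gripper":60,"travel":[0,0,0],"twist":[0,0,0]}]'
```

```text
time: 29.5
ee_pos: [0.466, -0.2836, 0.0938]
tcp_rot: [180.0, -0.1, 147.2]
wrist_force: [0.0, 0.3, -0.7]
opening: 0.0666
grasp_force: 50.9
time: 29.75
ee_pos: [0.466, -0.2836, 0.0938]
tcp_rot: [180.0, -0.0, 147.2]
wrist_force: [-2.2, 0.4, 5.9]
opening: 0.0667
grasp_force: 51.6
```

```bash
python3 -m crank '[{"gripper":70,"travel":[0,0,0],"twist":[0,0,0]},{"gripper":78,"travel":[0,0,0],"twist":[0,0,0]},{"gripper":85,"travel":[0,0,-2],"twist":[0,0,0]},{"gripper":85,"travel":[0,0,-12],"twist":[0,0,0]},{"gripper":85,"travel":[0,0,-40],"twist":[0,0,0]},{"gripper":85,"travel":[0,0,-50],"twist":[0,0,0]},{"gripper":85,"travel":[30,0,-30],"twist":[0,0,0]},{"gripper":85,"travel":[50,0,0],"twist":[0,0,0]},{"gripper":85,"travel":[50,0,0],"twist":[0,0,0]},{"gripper":85,"travel":[20,0,0],"twist":[0,0,0]},{"gripper":85,"travel":[0,0,0],"twist":[0,0,0]}]';python3 - <<'E'
from h import *
im=bot.camera('top');cv2.imwrite('pics/t9.png',im[:,:,::-1]);cv2.imwrite('pics/s9.png',bot.camera('side')[:,:,::-1])
w=bot.camera('wrist')
a=im.astype(int);b=cv2.imread('pics/top0.png')[:,:,::-1].astype(int)
# plates are yellower than the moulds: r-b
d=(a[:,:,0]-a[:,:,2]);g=a.sum(2)/3
for nm,p,z in(('square',(199,278),.14),('round',(261,184),.13),('oblong',(450,281),.11)):
    x,y=p
    print(nm,'rb',d[y-4:y+5:4,x-32:x+33:4].tolist(),'g',g[y,x-32:x+33:4].astype(int).tolist())
h=cv2.cvtColor(im,cv2.COLOR_RGB2HSV)
m=((d>25)&(np.abs(np.arange(640)-397)<40)[None]&(np.abs(np.arange(480)-190)<40)[:,None])
ys,xs=np.nonzero(m);print('gnome',xs.mean(),ys.mean(),len(xs),onz('top',(xs.mean(),ys.mean()),.13))
E
```

```text
time: 31.12
ee_pos: [0.3395, -0.2022, 0.2288]
tcp_rot: [180.0, 0.1, 147.2]
wrist_force: [0.8, 0.2, -0.4]
opening: 0.0849
grasp_force: 0.0
square rb [[4, 6, 2, 8, 9, 6, 26, 28, 29, 28, 28, 15, 15, 10, 10, 8, 2], [4, 2, 1, 8, 10, 8, 26, 28, 26, 28, 26, 16, 17, 11, 7, 5, 5], [3, 2, 3, 8, 10, 9, 28, 27, 28, 24, 28, 17, 16, 14, 5, 6, 6]] g [127, 134, 128, 223, 220, 203, 211, 208, 208, 205, 202, 147, 153, 228, 54, 57, 54]
round rb [[3, 4, 18, 17, 19, 15, 14, 16, 18, 17, 19, 21, 17, 15, 19, 5, 5], [4, 4, 15, 14, 19, 14, 15, 16, 18, 17, 17, 20, 17, 14, 18, 2, 0], [3, 3, 16, 14, 16, 11, 14, 15, 15, 16, 17, 15, 17, 15, 16, 1, 5]] g [139, 139, 223, 217, 218, 221, 221, 219, 216, 218, 218, 223, 155, 148, 220, 64, 92]
oblong rb [[6, 7, 15, 14, 16, 28, 29, 27, 26, 29, 29, 27, 28, 27, 16, 17, 14], [-3, 14, 14, 15, 28, 28, 29, 29, 30, 28, 30, 28, 27, 22, 16, 16, 2], [17, 14, 15, 16, 28, 26, 26, 30, 28, 28, 29, 30, 31, 17, 18, 4, 4]] g [56, 226, 220, 223, 170, 204, 203, 204, 201, 202, 202, 205, 200, 147, 151, 234, 82]
gnome 396.94545454545454 190.5151515151515 165 [[ 0.66161    -0.15666509  0.13      ]]
```

```bash
python3 - <<'E'
from h import *
a=cv2.imread('pics/t9.png').astype(int);d=cv2.GaussianBlur((a[:,:,2]-a[:,:,0]).astype(np.float32),(3,3),0)
n,l,st,ce=cv2.connectedComponentsWithStats((d>22).astype('uint8'))
for nm,p,z in(('square',(199,278),.14),('oblong',(450,275),.11)):
    k=max(cv2.findContours((l==l[p[1],p[0]]).astype('uint8'),0,1)[0],key=len)[:,0].astype(float)
    print(nm,cv2.minAreaRect((onz('top',k,z)[:,:2]*1000).astype(np.float32)))
# round: outline by local variation
g=cv2.cvtColor(cv2.imread('pics/t9.png'),cv2.COLOR_BGR2GRAY)[150:220,225:300]
c=cv2.HoughCircles(cv2.resize(g,None,fx=4,fy=4,interpolation=cv2.INTER_CUBIC),cv2.HOUGH_GRADIENT,1,5,param1=60,param2=15,minRadius=56,maxRadius=72)
print([(q.round(1),(onz('top',q[:2]/4+[225,150],.13)*1000).round(1)) for q in c[0][:3]])
E
```

```text
square ((454.9869689941406, 274.8410339355469), (43.764183044433594, 41.454349517822266), 3.640554904937744)
oblong ((465.572998046875, -283.7502746582031), (67.61458587646484, 108.72904205322266), 57.364444732666016)
[(array([144.5, 131.5,  59.3], dtype=float32), array([[671.2, 149.9, 130. ]])), (array([141.5, 123.5,  59.3], dtype=float32), array([[675.8, 151.8, 130. ]])), (array([181.5, 175.5,  71.4], dtype=float32), array([[646.3, 127.9, 130. ]]))]
```

```bash
python3 -c "
from workcell import bot
print(bot.job_done())"
```

```text
the job is handed in; nothing more can be done
None
```

I handed the job in at about 31 s, and the hand-in gave no verdict: the gnome stands on the banding wheel about 4 mm off centre, and each plate lies flat on its own mould within about 4 mm of centre, with the round plate's final position the least certain.

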